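# Wedge up the grinder's front feet for shimming

### The arm

A 6-joint arm with a two-finger parallel gripper is mounted at the origin on the work surface. World frame = base frame: x ahead of the robot, y to its left, z up, the work surface at z = 0. Lengths are in mm, angles in rad, forces in N, time in s.
With the tool pointing down it reaches from about 250 to 775 mm from the base axis. Payload 4 kg.
Tool frame: the origin (TCP) lies on the mounting face of the last link; the fingertips stand robot.nose_length ahead of it and the grasp point (between the pads) lies 180 mm ahead of it (robot.nose_length is the distance from the TCP to the fingertips, in mm); z points along the fingers, y is the line along which they close (so a half turn about z gives the same grasp; the last joint's range is limited). The gripper opens to 94 mm and grips with 3 to 60 N. Pads are 16 mm wide; open, the fingers measure 119 mm over their backs; the gripper's body (75 mm by 177 mm) begins 78 mm behind the grasp point.
Start: joints at [-1.253, 0.087, 1.371, -0, 1.684, -0.103], TCP at [224.664, -502.022, 404.706] pointing down, gripper open.
Joint ranges: [-3.1, 3.1], [-0.76, 2.03], [0.27, 2.55], [-1.08, 4.22], [0.17, 2.65], [-2.57, 2.57]. Speed limits (rad/s): [2.79, 2.79, 3.14, 3.14, 3.14, 3.14].

### API

Orientations are given as a 3x3 rotation matrix whose columns are the frame's x, y, z axes.
In Python, from workcell import robot gives the robot as it stands. The module is installed in compiled form; this text tells all that it offers.
- The arm moves only by the tool arm_command, never from a script. Its argument "motion" is a list that holds one entry, the list of rows, each a list of 7 numbers: the opening, from 0 (shut) to 1 (fully open), then the shift along the tool's x, y, z in m, then the turn, a rotation vector about the tool's x, y, z in rad. In form: [[[claw, dx, dy, dz, ax, ay, az], ...]]. A call has 1 to 20 rows; each row is the pose to reach, as a shift and turn from the pose commanded when the call began, along the tool's axes at that moment; what a row does not reach only later rows make up. A row lasts 1/10 s, in which the tool goes at most 50 mm and 8.59 degrees, less where a joint would pass 70% of its speed; a pose out of reach is approached as far as the arm can. A call with a gripper value outside its range is refused whole. The fingers move at their own pace and stop on an object; "squeeze" is the grip in N (left out, the last holds). Time passes only in rows, so rows that repeat a pose let the fingers close. It gives the time, the measured TCP pose, the force, the opening and the grip force at its end, in the units of the state.
- robot.state(): the state, without advancing time (a new reading comes with each control period).
- robot.grab_frame(name): name is "scene" or "top"; returns (picture, depth): 400x640x3 uint8, red, green, blue; 400x640 float32, mm along the optical axis (not along the pixel's ray), 0 where there is no reading.
- robot.get_calibration(name): a dict with "fx", "fy", "cx", "cy" (pixels), "dist_coeffs" ([k1, k2, p1, p2, k3] as OpenCV has them; the pictures are not rectified), "position" and "attitude" of the camera in the world. Camera axes: x right, y down, z forward; pixel columns grow to the right and rows downward; lengths in mm; the calibration is good to about 2 mm. A picture is of the moment at which its call begins. get_calibration takes no time and is no camera call.
- robot.close_job(): hands the job in; it is judged then, once.
The state is a dict: "clock": time; "joints": joint angles; "joint_vel": joint speeds; "joint_efforts": joint torques, N m; "ee_pos": TCP position; "ee_rot": TCP orientation; "force": force on the tool from outside, world axes, zero at the start; "torque": the same for the moment, N m; "grip_width": finger opening in mm; "finger_force": force on a finger pad.
Only numpy, scipy, OpenCV 4.12 (cv2) and the standard library are available. Lean on these libraries where they do the work, as an engineer would, in place of code of your own. Each camera call takes 0.05 s, during which the arm holds its last target. There are 200 camera calls.

### The job

The little bench grinder is bolted to the bench at its back feet only and its front feet need shims: lay the wooden wedge flat on the bench in front of it, thin end first, and push it straight in under the middle of the grinder's front edge until both front feet just lift clear of the bench - enough to slip a 2 mm washer under each, and not more than 6 mm. Finish while holding the wedge right there, so that the washers can be put in. Move the grinder with nothing but the wedge, and leave the whetstone, the spanner and the two washers where they lie.

Things in the scene. Friction and masses are not known exactly. Their poses are not given: they have to be found in the camera images.
- wedge: Loose beech wedge, 85 g, 170 long, 42 wide. Flat underside; top slopes evenly from 3 mm high at the thin end to 28.5 at the thick end. Long sides upright and parallel, to be gripped across the 42 mm near the thick end. Origin: centre of the underside; +x along its length to the thin end (x = +85), z up. Starts flat on the bench, left or right of the work.
- wedge_tip (a point): Middle of the wedge's thin end, on its underside, 85 mm along +x from the wedge's origin.
- mount: Grey hobby-size bench grinder with two 75 mm wheels, 115 deep, 235 wide, 165 high, bolted down at the back. Origin: on the bench (z = 0) under its middle, never moves; +x from its front to its back (the way to push the wedge), z up. Base 110 deep (x -55 to +55), 160 wide. Wheels and tool rests (y 70 to 117 on each side, over 35 mm high) reach forward to x = -60.
- grinder (a joint): Tilt of the grinder about the line through its bolted rear feet (x = +43, z = 0 of the mount): 0 = all feet down, grows as the front rises, up to 0.35 rad. Front feet rise 86 mm per rad, the front edge 98. It weighs 1.5 to 2.3 kg and falls back when let go; it presses on a wedge under its front edge with 6 to 11 N, so the wedge takes some 6 to 20 N to push and then stays by friction.
- rim (a point): Middle of the lower front edge of the grinder's base (mount x = -55, y = 0, z = 12 with feet down); rises with it. The flat underside behind it is 12 above the bench. The wedge first touches when its thin end is 60 mm past this edge; then each 10 mm of push raises the edge 1.5 mm and the front feet 1.3 mm.
- foot_left (a point): Centre of the underside of the left front foot, a round rubber foot 20 across and 12 high (mount x = -43, y = +66). z = 0 when it stands on the bench: its z is the clearance. The gap between the two front feet is 112 wide and 12 high.
- foot_right (a point): The same for the right front foot (mount x = -43, y = -66).
- stone: Bystander, loose: two-layer whetstone, grey below, brick-coloured above, 180 x 60 x 30, 0.75 kg, on the other side of the work from the wedge. Origin: centre of the underside, x along its length.
- spanner: Bystander, loose: steel spanner 130 long, 38 wide, 8 thick, lying on the bench along the grinder's left side. Origin: middle of its length, on the bench; x along its length.
- washer1: Bystander, loose: flat steel washer 30 across, 2 thick, lying on the bench just right of the grinder's front. Origin: centre of the underside.
- washer2: Bystander, loose: a second such washer near the first.
Things that resemble listed ones, but are neither listed nor needed, are in the scene too. What is shaped like the wedge but blue is not meant.

How it is judged (in metres and radians):
On the way, in this order (a step that is already met when the one before it is completed fails the run):
1. the wedge lies flat on the bench with its thin end in under the middle of the grinder's front edge, the front feet still down (x of wedge_tip in the frame of mount above -0.04 m and y of wedge_tip in the frame of mount between -0.03 and 0.03 m and height (world z) of wedge below 0.004 m and angle between wedge's own z axis and vertical below 0.07 rad and height (world z) of foot_left below 0.001 m), for 0.1 s.
2. the front feet are lifted clear of the bench by the wedge (height (world z) of each of foot_left, foot_right above 0.002 m and contact force between wedge and mount above 2 N), for 0.2 s.
At the end, for the whole second after the job is handed in: Both front feet are 2 to 6.5 mm above the bench, carried by the wedge alone, which lies flat, straight within 0.2 rad and 30 mm of the grinder's middle; the gripper still holds it (over 1.5 N) and does not touch the grinder; all at rest; stone, spanner and washers within 30 mm of their places (all of step 2 and height (world z) of each of foot_left, foot_right below 0.0065 m and contact force between the fingers and wedge above 1.5 N and contact force between each of the arm, the fingers and mount below 0.5 N and height (world z) of wedge below 0.004 m and angle between wedge's own z axis and vertical below 0.07 rad and angle between the x axis of wedge and the x axis of mount, either way round below 0.2 rad and x of wedge_tip in the frame of mount above -0.01 m and y of wedge_tip in the frame of mount between -0.03 and 0.03 m and linear speed of wedge below 0.01 m/s and velocity of joint grinder between -0.03 and 0.03 rad/s and distance of each of stone, spanner, washer1, washer2 from where it was at the start of the episode below 0.03 m); the arm keeps its last pose, push and grip.
It fails at once if the grinder's front feet are lifted more than 12 mm (height (world z) of foot_left above 0.012 m).
It fails at once if the robot itself pushes or lifts the grinder (over 5 N) (contact force between any of the fingers, the arm and mount above 5 N).
It fails at once if the whetstone, the spanner or a washer is moved more than 30 mm (distance of any of stone, spanner, washer1, washer2 from where it was at the start of the episode above 0.03 m).
It also fails if it takes over 45 s, if anything falls off the work surface, if the arm or the gripper's body presses on something with over 40 N, if the wrist force passes 120 N, or if a joint passes its speed limit or range.

## Working session

There is one attempt and no reset: what is moved stays moved. The work goes in short steps, Python scripts to look and compute and a tool call to move; the robot and the scene stay as the last step left them, time stands still between calls to the robot, and variables do not carry over. Pictures are saved under pics/ and viewed, at most 10 in all, crops included, and the job is handed in when it is done.

Besides the shell and the picture viewer there is one more tool, called after "Emit:" by a JSON object that holds its "op" and its "data", one argument or row to a line. arm_command: Moves the arm, as the interface text tells. Its arguments: {"type":"object","properties":{"motion":{"type":"array"},"squeeze":{"type":"number"}},"required":["motion"]}

```bash
mkdir -p pics
cat > h.py <<'E'
import numpy as np, cv2
from workcell import robot
def grab(n):
    p,d=robot.grab_frame(n); np.savez(f'{n}.npz',p=p,d=d); return p,d
def world(n,d):
    c=robot.get_calibration(n); K=np.array([[c['fx'],0,c['cx']],[0,c['fy'],c['cy']],[0,0,1]],float)
    h,w=d.shape; u,v=np.meshgrid(np.arange(w),np.arange(h))
    q=cv2.undistortPoints(np.stack([u,v],-1).reshape(-1,1,2).astype(np.float64),K,np.array(c['dist_coeffs'],float)).reshape(h,w,2)
    P=np.dstack([q,np.ones((h,w))])*d[...,None]
    return P@np.array(c['attitude']).T+np.array(c['position'])
E
python3 - <<'E'
from h import *
for n in('scene','top'):
    p,d=grab(n); cv2.imwrite(f'pics/{n}0.png',p[...,::-1]); print(robot.get_calibration(n))
print(robot.state(),robot.nose_length)
E
```

```text
{'fx': 511.8739026452534, 'fy': 511.8739026452534, 'cx': 320.28712930994686, 'cy': 205.2643043299928, 'dist_coeffs': array([0.05356255, 0.        , 0.        , 0.        , 0.        ]), 'position': array([1189.10737963, -445.91772169,  921.50156085]), 'attitude': array([[ 0.60321419,  0.59859823, -0.52707949],
       [ 0.79751341, -0.44419608,  0.40824282],
       [ 0.01024678, -0.66661083, -0.7453355 ]])}
{'fx': 463.5363566286256, 'fy': 463.5363566286256, 'cx': 329.0102223766618, 'cy': 201.3494194133945, 'dist_coeffs': array([0.02954741, 0.        , 0.        , 0.        , 0.        ]), 'position': array([ 478.18574407,   68.27105129, 1168.71306435]), 'attitude': array([[ 0.00166531, -0.99708667,  0.07625876],
       [-0.99985622, -0.00294708, -0.01669878],
       [ 0.01687487, -0.07621998, -0.99694822]])}
{'clock': 0.1, 'joints': array([-1.25311456e+00,  8.78846287e-02,  1.37209864e+00, -3.29107221e-06,
        1.68359257e+00, -1.03090402e-01]), 'joint_vel': array([ 0.00122707, -0.00163665, -0.00410237,  0.00040617, -0.0017075 ,
       -0.00015996]), 'joint_efforts': array([ 2.74514488e-03, -3.41250944e+01, -3.03301799e+01,  7.19816750e-02,
        3.04266158e-02, -1.03326759e-04]), 'ee_pos': array([ 224.62476848, -501.93020923,  403.62116926]), 'ee_rot': array([[ 9.12774021e-01,  4.08464439e-01, -6.22585630e-04],
       [ 4.08464864e-01, -9.12772101e-01,  1.88293274e-03],
       [ 2.00832271e-04, -1.97299644e-03, -9.99998033e-01]]), 'force': array([-0.79345884,  1.0082474 , -0.96041127]), 'torque': array([0.04301462, 0.01626459, 0.03671676]), 'finger_force': 0.0, 'grip_width': 93.89347695234842} 199.2
```

View pics/top0.png

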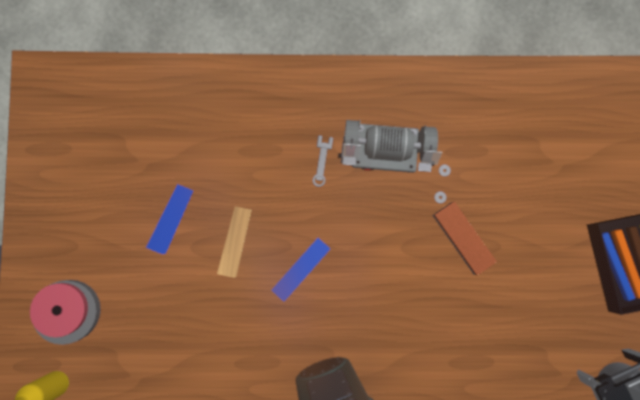

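View pics/scene0.png

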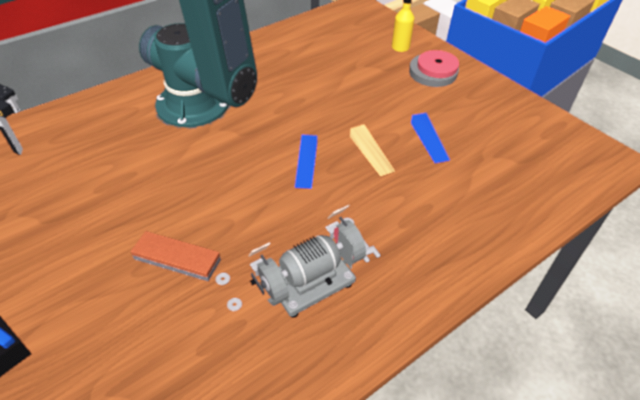

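Top view: the beech wedge is at (235,242), with the thick end seemingly at the bottom. The look-alikes are two blue wedges at (169,219) and (301,270), and the brick whetstone is at (465,238). The grinder is at (390,146), the spanner at (322,160) and the washers at (445,170) and (440,197). I choose the beech one and will check it in a crop.

```bash
cat > m.py <<'E'
from h import *
f=np.load('top.npz'); p,d=f['p'],f['d']; W=world('top',d)
hsv=cv2.cvtColor(p,cv2.COLOR_RGB2HSV)
print('bench z',np.median(W[290:340,150:270,2]), 'hsv wedge',hsv[242,235],'bench',hsv[300,235])
z0=np.median(W[200:290,200:215,2])
m=np.zeros(d.shape,np.uint8); m[195:290,205:265]=1
wm=(m>0)&(p[...,2]>95)&(p[...,0]>150)
n,l,s,_=cv2.connectedComponentsWithStats(wm.astype(np.uint8)); wm=l==1+np.argmax(s[1:,4])
Q=W[wm]; print('px',wm.sum()); r=cv2.minAreaRect(Q[:,:2].astype(np.float32)); print(r)
c=np.array(r[0]); b=cv2.boxPoints(r); e=[b[1]-b[0],b[2]-b[1]]; a=max(e,key=np.linalg.norm); a/=np.linalg.norm(a)
t=(Q[:,:2]-c)@a
for k in range(-80,81,20):
    k_=abs(t-k)<10; print(k,np.round(np.median(Q[k_,2])-z0,1))
print('axis',a,z0)
# grinder
g=np.zeros(d.shape,bool); g[110:180,335:445]=1
G=W[g]; G=G[G[:,2]>8]
print('grinder',G.min(0),G.max(0)); r=cv2.minAreaRect(G[:,:2].astype(np.float32)); print(r)
for lo,hi in((8,25),(25,60),(60,110),(110,180)):
    q=G[(G[:,2]>lo)&(G[:,2]<hi)]; print(lo,hi,len(q),cv2.minAreaRect(q[:,:2].astype(np.float32)), q.min(0),q.max(0))
c1=cv2.resize(p[190:300,190:310],None,fx=3,fy=3,interpolation=2); c2=cv2.resize(p[110:190,320:460],None,fx=5,fy=5,interpolation=2)
o=np.zeros((c2.shape[0],0,3)); im=np.zeros((330+400,700,3),np.uint8)[:600]
im=np.zeros((600,800,3),np.uint8); im[:330//2*2,:360]=c1; 
c2=cv2.resize(c2,(430,246)); im[:246,365:795]=c2
z=np.clip((W[110:190,320:460,2])*1.4,0,255).astype(np.uint8); im[250:250+246,365:795]=cv2.resize(z,(430,246),interpolation=0)[...,None]
cv2.imwrite('pics/crop1.png',im[...,::-1])
E
python3 m.py
```

```text
bench z 1.1511241394040326 hsv wedge [ 16 119 186] bench [ 13 150 139]
px 1054
((436.91131591796875, 199.9298095703125), (218.51992797851562, 168.5213623046875), 69.76675415039062)
-80 nan
-60 nan
-40 nan
-20 nan
0 nan
20 nan
40 nan
60 22.0
80 17.3
axis [0.34584257 0.93829256] 0.9972477123781118
grinder [ 478.18574407 -236.88219138    8.25126051] [ 759.24996356   68.27105129 1168.71306435]
((657.230224609375, -35.20387268066406), (210.63607788085938, 355.9332580566406), 29.358726501464844)
8 25 34 ((658.2927856445312, -97.32882690429688), (267.41790771484375, 81.69425964355469), 69.5467758178711) [ 636.33227884 -236.88219138    8.25126051] [743.28846473  13.67712856  24.98619739]
25 60 1067 ((697.7191162109375, -91.00455474853516), (233.1466522216797, 114.7224349975586), 85.28181457519531) [ 640.47685538 -204.1975106    25.20554708] [759.24996356  28.10760767  59.7823466 ]
60 110 907 ((693.1234130859375, -85.90790557861328), (220.29356384277344, 104.36040496826172), 85.47355651855469) [ 633.69562131 -197.73984154   60.15059516] [752.92303823  25.85357717 109.98327072]
110 180 2157 ((695.3650512695312, -91.05554962158203), (217.22401428222656, 86.57374572753906), 85.20877075195312) [ 643.64661862 -197.76576121  110.01298759] [746.20295564  19.86003071 166.74060698]
  return _methods._mean(a, axis=axis, dtype=dtype,
  ret = ret.dtype.type(ret / rcount)
```

View pics/crop1.png

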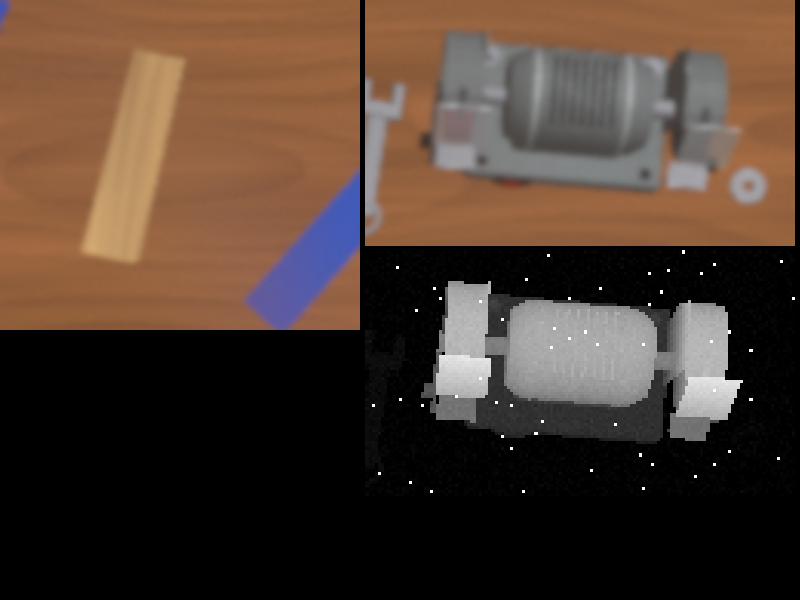

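The crop confirms plain light beech, with its wider-looking (thick) end at the bottom left. The grinder is slightly yawed. Some depth pixels have dropped out, so I'll filter those and refine.

```bash
cat > m2.py <<'E'
from h import *
f=np.load('top.npz'); p,d=f['p'],f['d']; W=world('top',cv2.medianBlur(d,3))
hsv=cv2.cvtColor(p,cv2.COLOR_RGB2HSV)
m=np.zeros(d.shape,bool); m[195:290,205:265]=1
wm=m&(hsv[...,2]>158)&(hsv[...,0]>11)&(hsv[...,0]<25)
n,l,s,_=cv2.connectedComponentsWithStats(wm.astype(np.uint8)); wm=l==1+np.argmax(s[1:,4])
Q=W[wm]; r=cv2.minAreaRect(Q[:,:2].astype(np.float32)); print('wedge',wm.sum(),r)
c=np.array(r[0]); b=cv2.boxPoints(r); a=max([b[1]-b[0],b[2]-b[1]],key=np.linalg.norm); a/=np.linalg.norm(a)
if a[0]<0:a=-a
t=(Q[:,:2]-c)@a; o=(Q[:,:2]-c)@[-a[1],a[0]]
print('axis',a,np.degrees(np.arctan2(a[1],a[0])),'t',np.percentile(t,[0,1,99,100]),'o',np.percentile(o,[0,1,99,100]))
for k in range(-80,81,20):
    q=abs(t-k)<10; print(k,np.round(np.median(Q[q,2]),1),end='; ')
print('\npca',np.linalg.svd(Q[:,:2]-Q[:,:2].mean(0),full_matrices=False)[2][0],Q[:,:2].mean(0))
g=np.zeros(d.shape,bool); g[105:182,335:442]=1; G=W[g]
for z in range(10,60,5): print(z,((G[:,2]>z)&(G[:,2]<z+5)).sum(),end='; ')
q=g&(W[...,2]>22)&(W[...,2]<42)
n,l,s,_=cv2.connectedComponentsWithStats(q.astype(np.uint8)); q=l==1+np.argmax(s[1:,4]); B=W[q]
print('\nbase',len(B),np.median(B[:,2]),cv2.minAreaRect(B[:,:2].astype(np.float32)))
# front edge per column: line fit
cols=[u for u in range(365,410)]; pts=np.array([W[max(np.where(q[:,u])[0]),u] for u in cols if q[:,u].any()])
k=np.polyfit(pts[:,1],pts[:,0],1); print('front edge x=',k,'slope deg',np.degrees(np.arctan(k[0])))
G=G[(G[:,2]>20)&(G[:,2]<180)]
A=-np.arctan(k[0]); 
for nm,PP in(('base',B),('all',G)):
    X=PP[:,:2]@[np.cos(A),np.sin(A)]; Y=PP[:,:2]@[-np.sin(A),np.cos(A)]
    print(nm,A,'X',np.percentile(X,[.5,1,99,99.5]),'Y',np.percentile(Y,[.5,1,99,99.5]))
for nm,(u0,u1,v0,v1) in dict(w1=(436,454,162,179),w2=(432,449,189,206)).items():
    z=hsv[v0:v1,u0:u1,1]<90; print(nm,W[v0:v1,u0:u1][z].mean(0))
q=np.zeros(d.shape,bool); q[195:280,425:500]=1; q&=W[...,2]>15; q=cv2.morphologyEx(q.astype(np.uint8),2,np.ones((3,3)))>0;print('stone',cv2.minAreaRect(W[q][:,:2].astype(np.float32)))
E
python3 m2.py
```

```text
wedge 1453 ((467.3609619140625, 299.3841247558594), (80.20932006835938, 182.9510498046875), 77.81688690185547)
axis [ 0.9774781  -0.21103667] -12.183111 t [-91.47556184 -87.32810513  88.94596993  91.47549716] o [-40.1046604  -38.63954509  31.56928465  40.10463961]
-80 8.4; -60 26.1; -40 22.9; -20 20.1; 0 16.8; 20 13.9; 40 11.1; 60 8.6; 80 5.2; 
pca [-0.96645653  0.25683023] [460.87361927 284.87712662]
10 0; 15 7; 20 22; 25 36; 30 512; 35 423; 40 26; 45 30; 50 22; 55 27; 
base 811 34.713147037486124 ((671.1895751953125, -88.97706604003906), (159.45205688476562, 61.91604232788086), 84.8565673828125)
front edge x= [4.17313068e-02 6.48153529e+02] slope deg 2.3896412103130005
base -0.041707107061304136 X [645.69431988 646.60139577 703.46789404 705.94388295] Y [-139.62278518 -139.02555854   10.71654096   14.1245958 ]
all -0.041707107061304136 X [645.27859305 646.57868964 754.89722617 756.81392563] Y [-166.46519408 -165.4674191    46.08782923   47.72684625]
w1 [ 647.89570359 -243.06324848    5.34253711]
w2 [ 579.72308951 -232.15368363    2.17093738]
stone ((476.2298889160156, -286.4183349609375), (179.80955505371094, 61.67772674560547), 34.20029067993164)
```

```bash
cat > m3.py <<'E'
from h import *
f=np.load('top.npz'); p,d=f['p'],f['d']; W=world('top',cv2.medianBlur(d,3))
lab=cv2.cvtColor(p,cv2.COLOR_RGB2LAB).astype(float); S=cv2.cvtColor(p,cv2.COLOR_RGB2HSV)[...,1].astype(float)
c=robot.get_calibration('top'); K=np.array([[c['fx'],0,c['cx']],[0,c['fy'],c['cy']],[0,0,1]])
def ray(uv,z):
    q=cv2.undistortPoints(np.array(uv,float).reshape(-1,1,2),K,c['dist_coeffs']).reshape(-1,2)
    r=np.c_[q,np.ones(len(q))]@c['attitude'].T; return c['position']+r*((z-c['position'][2])/r[:,2])[:,None]
# front edge of base: subpixel, saturation crosses mid
pts=[]
for u in range(362,410):
    s=S[155:182,u]; i=[j for j in range(len(s)-1) if s[j]<80<=s[j+1]]
    if i: j=i[0]; pts.append((u,155+j+(80-s[j])/(s[j+1]-s[j])))
P=ray(pts,34.7); pts=np.array(pts); print(np.round(pts[::6],1).tolist())
L=cv2.fitLine(P[:,:2].astype(np.float32),cv2.DIST_HUBER,0,.01,.01).ravel(); print('edge',L,'deg',np.degrees(np.arctan(L[0]/L[1])))
# wedge
wm=np.zeros(d.shape,np.uint8); V=p[195:290,205:265].max(-1)
t,b=cv2.threshold(V,0,1,cv2.THRESH_OTSU); b=cv2.morphologyEx(b,cv2.MORPH_OPEN,np.ones((5,5))); wm[195:290,205:265]=b
n,l,s,_=cv2.connectedComponentsWithStats(wm); wm=l==1+np.argmax(s[1:,4])
Q=W[wm]; r=cv2.minAreaRect(Q[:,:2].astype(np.float32)); print('thr',t,wm.sum(),r)
_,_,v=np.linalg.svd(Q[:,:2]-Q[:,:2].mean(0),full_matrices=False);print(v[0],np.degrees(np.arctan(v[0][1]/v[0][0])),Q.mean(0))
E
python3 m3.py
```

```text
[[362.0, 167.8], [368.0, 167.9], [374.0, 168.7], [380.0, 169.2], [386.0, 169.7], [392.0, 170.1], [398.0, 170.7], [404.0, 171.1]]
edge [ 7.9342879e-02  9.9684739e-01  6.4407275e+02 -8.8440971e+01] deg 4.550795
thr 168.0 1269 ((466.01971435546875, 286.0937805175781), (49.30937957763672, 174.80162048339844), 77.84835815429688)
[-0.97709372  0.21280947] -12.28704519432456 [462.4233367  282.86832735  16.32143329]
```

```bash
cat >> h.py <<'E'
from scipy.spatial.transform import Rotation as Ro
def go(xyz,yaw):
    s=robot.state(); R=s['ee_rot']; T=np.array([[np.cos(yaw),np.sin(yaw),0],[np.sin(yaw),-np.cos(yaw),0],[0,0,-1]])
    print('d',np.round(R.T@(np.array(xyz)-s['ee_pos'])/1000,4),'rv',np.round(Ro.from_matrix(R.T@T).as_rotvec(),4))
E
python3 - <<'E'
from h import *
go((394,300,300),np.pi-0.213)
E
```

```text
d [ 0.4821 -0.6626  0.105 ] rv [-6.0000e-04 -2.6000e-03 -2.5078e+00]
```

Emit:
{"op": "arm_command", "data": {
  "motion": [
    [[1,0.482,-0.663,0.05,0,0,-2.508],[1,0.482,-0.663,0.05,0,0,-2.508],[1,0.482,-0.663,0.05,0,0,-2.508],[1,0.482,-0.663,0.05,0,0,-2.508],[1,0.482,-0.663,0.05,0,0,-2.508],[1,0.482,-0.663,0.05,0,0,-2.508],[1,0.482,-0.663,0.05,0,0,-2.508],[1,0.482,-0.663,0.05,0,0,-2.508],[1,0.482,-0.663,0.05,0,0,-2.508],[1,0.482,-0.663,0.05,0,0,-2.508],[1,0.482,-0.663,0.05,0,0,-2.508],[1,0.482,-0.663,0.05,0,0,-2.508],[1,0.482,-0.663,0.05,0,0,-2.508],[1,0.482,-0.663,0.05,0,0,-2.508],[1,0.482,-0.663,0.05,0,0,-2.508],[1,0.482,-0.663,0.05,0,0,-2.508],[1,0.482,-0.663,0.05,0,0,-2.508],[1,0.482,-0.663,0.05,0,0,-2.508],[1,0.482,-0.663,0.05,0,0,-2.508],[1,0.482,-0.663,0.05,0,0,-2.508]]
  ]
}}

```text
clock: 2.1
ee_pos: [393.7, 299.0, 354.6]
ee_rot: [[-0.977, 0.213, -0.0], [0.213, 0.977, -0.001], [-0.0, -0.001, -1.0]]
force: [-0.9, 0.1, -0.8]
grip_width: 93.9
finger_force: 0.0
```

Emit:
{"op": "arm_command", "data": {
  "motion": [
    [[1,0,0,0.05,0,0,0],[1,0,0,0.1,0,0,0],[1,0,0,0.13,0,0,0],[1,0,0,0.145,0,0,0],[1,0,0,0.152,0,0,0],[1,0,0,0.152,0,0,0],[0.3,0,0,0.152,0,0,0],[0.3,0,0,0.152,0,0,0],[0.3,0,0,0.152,0,0,0],[0.3,0,0,0.152,0,0,0],[0.3,0,0,0.152,0,0,0],[0.3,0,0,0.152,0,0,0],[0.3,0,0,0.152,0,0,0],[0.3,0,0,0.152,0,0,0],[0.3,0,0,0.152,0,0,0],[0.3,0,0,0.152,0,0,0]]
  ],
  "squeeze": 50
}}

```text
clock: 3.7
ee_pos: [393.8, 300.0, 202.6]
ee_rot: [[-0.977, 0.211, -0.0], [0.211, 0.977, -0.0], [0.0, -0.0, -1.0]]
force: [-0.2, -1.2, 0.5]
grip_width: 41.5
finger_force: 49.9
```

Run:
```python
from h import *
go((457.7,-72,252.6),np.pi-0.0794)
```

```text
d [-0.1411 -0.3501 -0.0499] rv [-3.000e-04 -1.000e-04 -1.334e-01]
```

Emit:
{"op": "arm_command", "data": {
  "motion": [
    [[0.3,0,0,-0.03,0,0,0],[0.3,0,0,-0.05,0,0,0],[0.3,-0.014,-0.035,-0.05,0,0,-0.02],[0.3,-0.028,-0.07,-0.05,0,0,-0.04],[0.3,-0.042,-0.105,-0.05,0,0,-0.06],[0.3,-0.056,-0.14,-0.05,0,0,-0.08],[0.3,-0.07,-0.175,-0.05,0,0,-0.1],[0.3,-0.084,-0.21,-0.05,0,0,-0.12],[0.3,-0.098,-0.245,-0.05,0,0,-0.1334],[0.3,-0.112,-0.28,-0.05,0,0,-0.1334],[0.3,-0.127,-0.315,-0.05,0,0,-0.1334],[0.3,-0.141,-0.35,-0.05,0,0,-0.1334],[0.3,-0.141,-0.35,-0.03,0,0,-0.1334],[0.3,-0.141,-0.35,-0.015,0,0,-0.1334],[0.3,-0.141,-0.35,-0.006,0,0,-0.1334],[0.3,-0.141,-0.35,-0.003,0,0,-0.1334],[0.3,-0.141,-0.35,-0.001,0,0,-0.1334],[0.3,-0.141,-0.35,0,0,0,-0.1334],[0.3,-0.141,-0.35,0,0,0,-0.1334]]
  ]
}}

```text
clock: 5.6
ee_pos: [458.0, -71.7, 203.3]
ee_rot: [[-0.997, 0.079, 0.001], [0.079, 0.997, -0.0], [-0.001, -0.0, -1.0]]
force: [0.3, -0.1, -0.6]
grip_width: 41.9
finger_force: 49.9
```

Run:
```python
from h import *
n=[]
for k in('top','scene'):
    p,d=grab(k); n.append(p)
a=cv2.resize(n[0][100:280,300:480],(600,600),interpolation=2)
cv2.imwrite('pics/pre_top.png',a[...,::-1])
cv2.imwrite('pics/pre_scene.png',cv2.resize(n[1][130:350,200:440],(648,594),interpolation=2)[...,::-1])
```

```text
(no output)
```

View pics/pre_top.png

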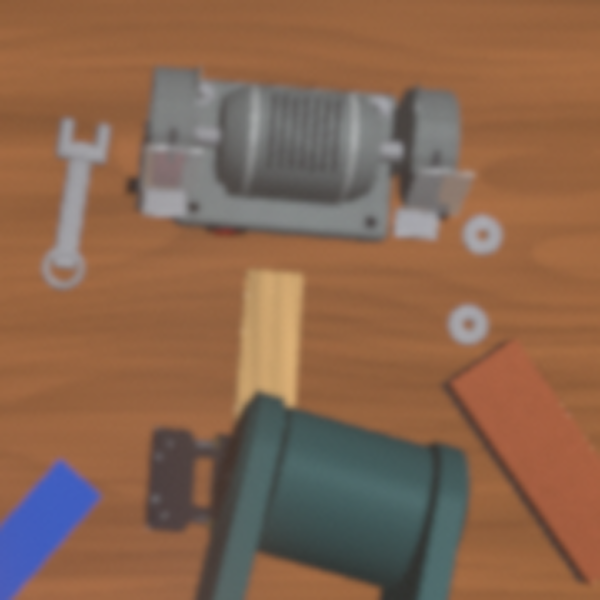

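```bash
cat > m4.py <<'E'
from h import *
p=np.load('top.npz')['p']; c=robot.get_calibration('top'); K=np.array([[c['fx'],0,c['cx']],[0,c['fy'],c['cy']],[0,0,1]])
def ray(uv,z):
    q=cv2.undistortPoints(np.array(uv,float).reshape(-1,1,2),K,c['dist_coeffs']).reshape(-1,2)
    r=np.c_[q,np.ones(len(q))]@c['attitude'].T; return c['position']+r*((np.array(z)-c['position'][2])/r[:,2])[:,None]
V=p[...,1].astype(float)
M=np.array([698.9,-91.2]); X=np.array([.9968,-.0794]); Y=np.array([.0794,.9968])
f=lambda w:((w[:,:2]-M)@X,(w[:,:2]-M)@Y)
ed=[]; L=[];R=[]
for u in range(377,389):
    s=V[172:192,u]; j=np.argmax(np.diff(s)); ed.append((u,172.5+j))
for v in range(186,218,4):
    s=np.diff(V[v,365:400]); L.append((365.5+np.argmax(s),v)); R.append((365.5+np.argmin(s),v))
print('tip mount x',np.round(f(ray(ed,3))[0],1))
for nm,e in(('L',L),('R',R)):
    w=ray(e,[3+.15*(v-181)*2.45 for _,v in e]); x,y=f(w); print(nm,np.round(x),np.round(y,1))
# mount features: base screws & base corners at z 34.7
print('screws',f(ray([(300+193*.3,100+206*.3),(300+370*.3,100+221*.3)],35)),'R corner',f(ray([(300+386*.3,100+238*.3)],34.7)))
print(robot.state()['ee_pos'],f(robot.state()['ee_pos'][None]))
E
python3 m4.py
```

```text
tip mount x [-79.4 -79.2 -79.  -78.8 -78.6 -78.3 -80.7 -80.5 -80.3 -80.  -79.8 -79.6]
L [ -95. -105. -115. -126. -136. -146. -156. -166.] [22.6 22.  21.4 23.4 22.8 22.2 21.6 23.5]
R [ -91. -101. -112. -122. -132. -142. -152. -163.] [-22.8 -23.3 -21.3 -21.8 -22.3 -20.3 -20.8 -21.3]
screws (array([-41.14722867, -41.41055065]), array([ 66.18146093, -65.59576865])) R corner (array([-53.05647109]), array([-78.35366809]))
[457.93845764 -71.78107442 203.29366753] (array([-241.73232811]), array([0.22443855]))
```

View pics/pre_scene.png

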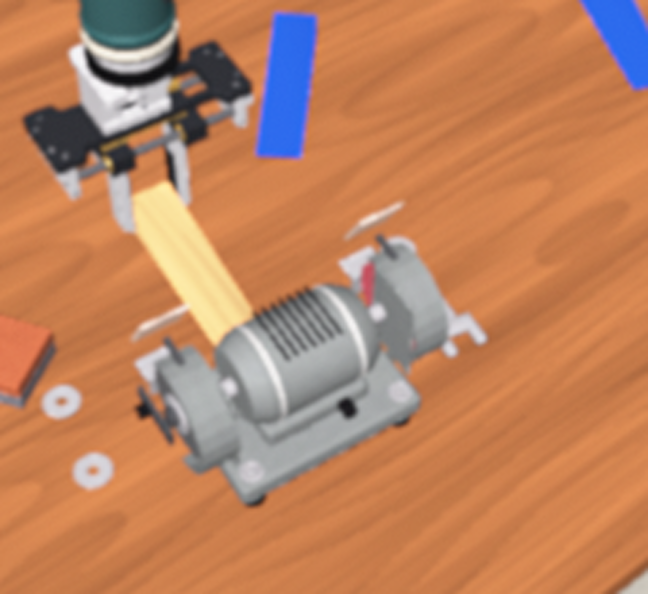

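The wedge lies flat and is aligned: yaw is within about 1° and it is about 0.5 mm off the middle. The tip is about 26 mm in front of the edge. Contact is expected after about 85 mm of travel and a 4 mm lift at about 115 mm.

Emit:
{"op": "arm_command", "data": {
  "motion": [
    [[0.3,-0.01,0,0,0,0,0],[0.3,-0.02,0,0,0,0,0],[0.3,-0.03,0,0,0,0,0],[0.3,-0.04,0,0,0,0,0],[0.3,-0.05,0,0,0,0,0],[0.3,-0.055,0,0,0,0,0],[0.3,-0.06,0,0,0,0,0],[0.3,-0.065,0,0,0,0,0],[0.3,-0.07,0,0,0,0,0],[0.3,-0.07,0,0,0,0,0],[0.3,-0.07,0,0,0,0,0]]
  ]
}}

```text
clock: 6.8
ee_pos: [527.5, -77.4, 202.7]
ee_rot: [[-0.997, 0.079, 0.0], [0.079, 0.997, -0.0], [-0.0, -0.0, -1.0]]
force: [-0.1, -0.1, -0.7]
grip_width: 41.8
finger_force: 49.9
```

Emit:
{"op": "arm_command", "data": {
  "motion": [
    [[0.3,-0.002,0,0,0,0,0],[0.3,-0.004,0,0,0,0,0],[0.3,-0.006,0,0,0,0,0],[0.3,-0.008,0,0,0,0,0],[0.3,-0.01,0,0,0,0,0],[0.3,-0.012,0,0,0,0,0],[0.3,-0.014,0,0,0,0,0],[0.3,-0.016,0,0,0,0,0],[0.3,-0.018,0,0,0,0,0],[0.3,-0.02,0,0,0,0,0]]
  ]
}}

```text
clock: 7.8
ee_pos: [546.4, -78.9, 202.6]
ee_rot: [[-0.997, 0.079, -0.005], [0.079, 0.997, 0.0], [0.005, -0.0, -1.0]]
force: [-9.4, 1.0, 6.6]
grip_width: 41.7
finger_force: 50.0
```

Emit:
{"op": "arm_command", "data": {
  "motion": [
    [[0.3,-0.002,0,0,0,0,0],[0.3,-0.004,0,0,0,0,0],[0.3,-0.006,0,0,0,0,0],[0.3,-0.008,0,0,0,0,0],[0.3,-0.01,0,0,0,0,0],[0.3,-0.012,0,0,0,0,0],[0.3,-0.014,0,0,0,0,0],[0.3,-0.016,0,0,0,0,0],[0.3,-0.018,0,0,0,0,0],[0.3,-0.02,0,0,0,0,0],[0.3,-0.02,0,0,0,0,0],[0.3,-0.02,0,0,0,0,0]]
  ]
}}

```text
clock: 9.0
ee_pos: [563.5, -80.3, 202.4]
ee_rot: [[-0.997, 0.079, -0.016], [0.079, 0.997, 0.001], [0.017, -0.0, -1.0]]
force: [-17.8, 1.0, 12.5]
grip_width: 41.7
finger_force: 50.0
```

```bash
cp top.npz top1.npz; cp scene.npz scene1.npz
cat > m5.py <<'E'
from h import *
D={}
for n in('top','scene'):
    a=[robot.grab_frame(n) for _ in range(4)]; np.savez(n+'.npz',p=a[0][0],d=np.median([x[1] for x in a],0))
    # grinder height change on the base/motor (top camera)
f0=np.load('top1.npz'); f1=np.load('top.npz'); A=world('top',cv2.medianBlur(f0['d'],3)); B=world('top',cv2.medianBlur(f1['d'].astype(np.float32),3))
M=np.array([698.9,-91.2]); X=np.array([.9968,-.0794]); Y=np.array([.0794,.9968])
x=(A[...,:2]-M)@X; y=(A[...,:2]-M)@Y; dz=B[...,2]-A[...,2]
bench=(abs(y)<200)&(abs(x+20)<150)&(A[...,2]<4)&((abs(y)>135))
print('bench',np.median(dz[bench]))
for lo,hi in((-50,-38),(-38,-15),(-15,5),(5,30)):
    m=(x>lo)&(x<hi)&(abs(y)<68)&(A[...,2]>25)&(abs(dz)<20); print(lo,hi,m.sum(),'dz',np.median(dz[m]),'rad*1e3',1000*np.median(dz[m]/(43-x[m])),'foot mm',86*np.median(dz[m]/(43-x[m])))
m=(x>-52)&(x<30)&(abs(y)<68)&(A[...,2]>25)&(abs(dz)<20); k=np.linalg.lstsq(np.c_[43-x[m]],dz[m]-np.median(dz[bench]),rcond=None)[0]; print('tilt',k,'foot',86*k)
s=robot.state(); print(s['ee_pos'],s['force'],s['finger_force'],f'tool x {(s["ee_pos"][:2]-M)@X:.1f}')
E
python3 m5.py
```

```text
bench 0.103446316916461
-50 -38 95 dz 1.6584790837305263 rad*1e3 19.42827101616962 foot mm 1.6708313073905874
-38 -15 719 dz -0.7075061305502004 rad*1e3 -10.227088962878097 foot mm -0.8795296508075163
-15 5 506 dz 0.5188417232603797 rad*1e3 11.363551031867193 foot mm 0.9772653887405786
5 30 477 dz 1.5984562589865163 rad*1e3 56.51293255402669 foot mm 4.860112199646295
tilt [-0.00028814] foot [-0.02478047]
[563.45096013 -80.2767278  202.3639846 ] [-19.37560478   1.41071581  12.71700192] 49.983914494514465 tool x -135.9
```

```bash
cat > m6.py <<'E'
from h import *
from scipy.optimize import least_squares
M=np.array([698.9-1.7,-91.2,0]); X=np.array([.9968,-.0794,0]); Y=np.array([.0794,.9968,0]); piv=M+43*X
for n in('top','scene'):
    f0=np.load(n+'1.npz'); p0=f0['p']; W=world(n,cv2.medianBlur(f0['d'],3)); p1=robot.grab_frame(n)[0]; np.savez(n+'2.npz',p=p1)
    r=W-M; x=r@X; y=r@Y; m=((x>-52)&(x<50)&(abs(y)<115)&(W[...,2]>20)&(W[...,2]<170))
    m=cv2.erode(m.astype(np.uint8),np.ones((3,3))); g0=cv2.cvtColor(p0,7); g1=cv2.cvtColor(p1,7)
    q0=cv2.goodFeaturesToTrack(g0,120,.01,4,mask=m); q1,st,er=cv2.calcOpticalFlowPyrLK(g0,g1,q0,None,winSize=(11,11),maxLevel=1)
    ok=st.ravel()==1; q0=q0[ok].reshape(-1,2); q1=q1[ok].reshape(-1,2); P=np.array([W[int(round(v)),int(round(u))] for u,v in q0])
    c=robot.get_calibration(n); K=np.array([[c['fx'],0,c['cx']],[0,c['fy'],c['cy']],[0,0,1]]); R=c['attitude'].T; t=-R@c['position']
    pr=lambda Z:cv2.projectPoints(Z,R,t,K,c['dist_coeffs'])[0].reshape(-1,2)
    mod=lambda th:pr(piv+Ro.from_rotvec(th*Y).apply(P-piv))-pr(P)
    s=least_squares(lambda a:(mod(a[0])-(q1-q0)).ravel(),[0.],loss='soft_l1',f_scale=.15,diff_step=1e-3,x_scale=.01)
    rr=(mod(s.x[0])-(q1-q0)); print(n,len(P),'theta',s.x[0],'foot',86*s.x[0],'med resid',np.median(abs(rr)),'flow',np.median(q1-q0,0), 'sigma',1/np.sqrt((s.jac**2).sum())*.15)
E
python3 m6.py
```

```text
top 62 theta 0.01743245729195873 foot 1.4991913271084507 med resid 0.12703609110860725 flow [ 0.09118652 -0.82844925] sigma 0.0006726980677829178
scene 75 theta 0.017163045312343025 foot 1.4760218968615002 med resid 0.11831924612727107 flow [0.4874878 0.4353943] sigma 0.0006482661771052409
```

Both cameras agree that the feet are up 1.5 mm. The target is about 4 mm, so I need about 18 mm more, and I'll take out the small tool lean at the same time.

Emit:
{"op": "arm_command", "data": {
  "motion": [
    [[0.3,-0.001,0,0,0,-0.001,0],[0.3,-0.002,0,0,0,-0.002,0],[0.3,-0.003,0,0,0,-0.003,0],[0.3,-0.004,0,0,0,-0.004,0],[0.3,-0.005,0,0,0,-0.005,0],[0.3,-0.006,0,0,0,-0.006,0],[0.3,-0.007,0,0,0,-0.007,0],[0.3,-0.008,0,0,0,-0.008,0],[0.3,-0.009,0,0,0,-0.009,0],[0.3,-0.01,0,0,0,-0.01,0],[0.3,-0.011,0,0,0,-0.011,0],[0.3,-0.012,0,0,0,-0.012,0],[0.3,-0.013,0,0,0,-0.013,0],[0.3,-0.014,0,0,0,-0.014,0],[0.3,-0.015,0,0,0,-0.015,0],[0.3,-0.015,0,0,0,-0.015,0],[0.3,-0.015,0,0,0,-0.015,0]]
  ]
}}

```text
clock: 11.2
ee_pos: [577.9, -81.4, 202.4]
ee_rot: [[-0.997, 0.079, -0.004], [0.079, 0.997, 0.0], [0.004, 0.0, -1.0]]
force: [-19.9, 1.9, 15.1]
grip_width: 41.8
finger_force: 50.0
```

```bash
python3 m6.py
python3 - <<'E'
from h import *
p=np.load('scene2.npz')['p']; q=np.load('top2.npz')['p']
a=cv2.resize(p[130:350,200:400],(400,440),interpolation=2); b=cv2.resize(q[100:280,300:464],(400,440),interpolation=2)
cv2.imwrite('pics/post.png',np.hstack([a,b])[...,::-1])
E
```

```text
top 62 theta 0.0367303271781678 foot 3.158808137322431 med resid 0.2501804640504304 flow [ 0.23849487 -1.8082733 ] sigma 0.0010244727849678488
scene 75 theta 0.03801611620466198 foot 3.26938599360093 med resid 0.21629500657891754 flow [1.0413513  0.84716797] sigma 0.0008318090395141581
```

View pics/post.png

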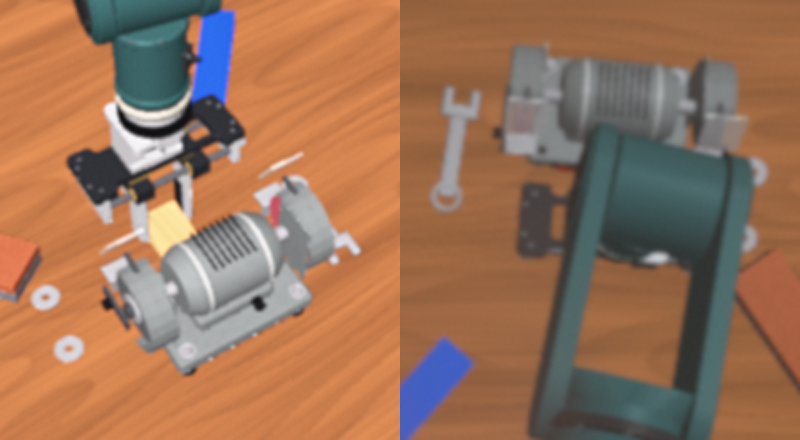

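The gripper is clear of the tool rests, the bystanders have not moved and the lift is about 3.2 mm. I'll push another 5 mm for margin, then settle.

Emit:
{"op": "arm_command", "data": {
  "motion": [
    [[0.3,-0.001,0,0,0,0,0],[0.3,-0.002,0,0,0,0,0],[0.3,-0.003,0,0,0,0,0],[0.3,-0.004,0,0,0,0,0],[0.3,-0.005,0,0,0,0,0],[0.3,-0.005,0,0,0,0,0],[0.3,-0.005,0,0,0,0,0],[0.3,-0.005,0,0,0,0,0],[0.3,-0.005,0,0,0,0,0],[0.3,-0.005,0,0,0,0,0]]
  ]
}}

```text
clock: 12.3
ee_pos: [583.0, -81.8, 202.4]
ee_rot: [[-0.997, 0.079, -0.004], [0.079, 0.997, 0.0], [0.004, 0.0, -1.0]]
force: [-19.4, 1.9, 14.4]
grip_width: 41.7
finger_force: 50.0
```

```bash
python3 m6.py; python3 -c "
from h import *
s=robot.state();print(s['ee_pos'],s['ee_rot'][2],s['force'],s['finger_force'],abs(s['joint_vel']).max())"
```

```text
top 62 theta 0.04367579558701571 foot 3.756118420483351 med resid 0.26885417493484454 flow [ 0.27372742 -2.0756836 ] sigma 0.0009429143680562491
scene 75 theta 0.04473465648663427 foot 3.8471804578505475 med resid 0.2233195623211799 flow [1.2729187 1.0170288] sigma 0.000821941026513421
[582.96414681 -81.799876   202.38879576] [ 3.91406722e-03  4.58549725e-05 -9.99992339e-01] [-19.66765587   1.47511524  13.9954698 ] 49.98442769050598 0.0014694977147111652
```

The lift is 3.8 mm in both views, the arm is at rest and the wedge is still gripped, so I'm handing in.

```bash
python3 -c "
from workcell import robot
print(robot.close_job())"
```

```text
the job is handed in; nothing more can be done
None
```

I handed the job in with the wedge held in place under the middle of the grinder's front edge, both front feet about 3.8 mm up by camera measurement, and no sign in the pictures that the whetstone, spanner or washers moved; the hand-in returned no verdict.

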